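# Stand the fallen six-pack back in its tray

### The arm

A 6-joint arm with a two-finger parallel gripper is mounted at the origin on a cart in front of the work surface, level with it; the furniture and walls round the work are solid. World frame = base frame: x ahead of the robot, y to its left, z up, the work surface at z = 0. Lengths are in m, angles in rad, forces in N, time in s.
With the tool pointing down it reaches from about 0.3 to 0.875 m from the base axis. Payload 6.4 kg.
Tool frame: the origin (TCP) lies at the centre of the arm's flange, where the gripper is bolted on; the fingertips stand 173 mm ahead of it and the grasp point (between the pads) lies 155 mm ahead of it; z points along the fingers, y is the line along which they close (so a half turn about z gives the same grasp; the last joint's range is limited). The gripper opens to 85 mm and grips with 20 to 120 N. Pads are 22 mm wide; open, the fingers measure 114 mm over their backs; the gripper's body (76 mm by 85 mm) begins 54 mm behind the grasp point. The pads swing forward as they close: fully open they stand 13 mm farther back than shut.
Start: joints at [-1.478, 0.181, 1.607, -0, 1.354, -0.206], TCP at [0.169, -0.55, 0.405] pointing down, gripper open.
Joint ranges: [-2.99, 2.99], [-0.89, 2.07], [0.3, 2.58], [-1.14, 4.28], [0, 2.63], [-3.12, 3.12]. Speed limits (rad/s): [2.57, 2.57, 3.01, 3.14, 3.14, 3.14].

### API

Orientations are given as [roll, pitch, yaw] about the fixed x, y, z axes, in that order (R = Rz(yaw) Ry(pitch) Rx(roll)).
In Python, from bench import read_state, capture, close_job, spot_in, landmark_of gives the robot as it stands.
- The arm moves only by the tool play_rows, never from a script. Its argument "commands" is a list of rows, each an object with "delta_pos": the shift along the tool's x, y, z in m, a list of three; "twist": the turn about the tool's z in rad; "claw": the opening in per cent of the stroke, from 0 (shut) to 100 (fully open). A call has 1 to 20 rows; each row shifts and turns the commanded pose from where the row before left it, along the tool's axes as they then stand; what a row does not reach is not made up. A row lasts 1/12 s, in which the tool goes at most 41.7 mm and 7.16 degrees, less where a joint would pass 70% of its speed; a pose out of reach is approached as far as the arm can. A call is refused whole if a number of a shift passes 0.0417 or a number of a turn 0.125, either way. A call with a gripper value outside its range is refused whole. The fingers move at their own pace and stop on an object; "grip_force" is the grip in N (left out, the last holds). Time passes only in rows, so rows that do not move let the fingers close. It gives the time, the measured TCP pose, the force, the opening and the grip force at its end, in the units of the state.
- read_state(): the state, without advancing time (a new reading comes with each control period).
- capture(name): name is "side" or "top" or "wrist"; returns a dict with "color" (480x640x3 uint8, blue, green, red), "camera_matrix" (3x3 intrinsics, pixels), "distortion" ([k1, k2, p1, p2, k3] as OpenCV has them; the pictures are not rectified), "origin" and "attitude" of the camera in the world; the wrist camera has in their place "tool_from_camera" (4x4, takes a point from camera to tool coordinates, whose origin is the TCP and whose axes are the flange's). Camera axes: x right, y up, looking along -z (the intrinsics and any distortion apply to the point x, -y, -z); pixel columns grow to the right and rows downward; lengths in m; the calibration is good to about 2 mm. A picture is of the moment at which its call begins: read the wrist's pose just before it. There is no depth.
- close_job(): hands the job in; it is judged then, once.
Trained networks look in a picture, given as the dict that the camera call returned (one of the last four; its "shot" number tells which), for a name from the list of things; names that differ only in an ending like _2 or _b are one class to them, and where a whole thing is asked for, a point or a joint stands for the part that bears it (a point fixed in the world has none). Each returns a list of dicts, best first, with "confidence" (0 to 1); they miss things now and then, are a little off and sometimes report something else, mostly with a low value. They report only what shows in the picture. A call takes as long as a camera call. They do not tell look-alikes from the thing itself.
- spot_in(picture, query): "bbox" ([left, top, right, bottom] in pixels, round what is visible of it).
- landmark_of(picture, query): "position" ([column, row] in pixels: a listed point, or the origin of a listed thing).
The state is a dict: "t": time; "joints": joint angles; "qd": joint speeds; "effort": joint torques, N m; "tcp_pos": TCP position; "eef_rot": TCP orientation; "force": force on the tool from outside, world axes, zero at the start; "wrist_torque": the same for the moment, N m; "finger_gap": finger opening in m; "grip_force": force on a finger pad.
Only numpy, scipy, OpenCV 4.12 (cv2) and the standard library are available. Lean on these libraries where they do the work, as an engineer would, in place of code of your own. Each camera call takes 0.05 s, during which the arm holds its last target. There are 200 camera calls.

### The job

One of the two six-cell packs in the dark grey tray has been knocked onto its side. Without picking up or squeezing anything, gently push it over with the fingertips so it stands on its base again, then push it along the tray until it sits square up against the pack that stands at the right-hand end, so that a third pack will fit in the space left. Leave the tray where it is and everything else standing, and take the hand away.

Things in the scene. Friction and masses are not known exactly. Their poses are not given: they have to be found in the camera images.
- fallen: grey six-cell pack on its side in the dark tray: thin box (about 50 g) of 3 x 2 open cells, 150 x 94 x 66 mm (own x, y, z). Origin at its middle; z points out of the open mouths. At the start z is level, along the tray's +y (left), the underside faces the other pack, and it stands 94 mm high, origin 47 mm over the tray floor. Pushed near the top of its open side it turns over onto its base
- neighbour: the second six-cell pack, same size and axes, upright with its mouths up at the right-hand (tray -y) end of the dark tray; origin at its middle, 33 mm above its underside. Loose, with up to 15 mm between it and the end wall. Each pack has three cells along x and two along y, each about 45 mm square and 60 mm deep with thin walls between, in which a fingertip can catch
- tray: dark grey carrying tray, loose, about 340 g, 240 x 385 mm over the rim (x, y), 63 mm high; origin at the centre of its underside, z up. Inside floor 3 mm above the table, 194 x 340 mm (x, y). The packs stand in a row along its y axis, their long sides along its x axis
- third_pack: a third grey six-cell pack, same size and axes, standing mouths up on the table to the right in front of the tray; origin at its middle. Leave alone
- clay_pot: a small terracotta pot, 70 mm wide, 67 mm high, standing on the table left of the tray; origin at the centre of its underside. Leave alone
- mug: a white mug with a handle, 83 mm wide (117 mm with the handle), 94 mm high, standing on the table left of and behind the tray; origin at the centre of its underside. Leave alone
Mind the look-alikes: they are no part of the job. What is shaped like the neighbour but green is not meant.

How it is judged:
By the outcome, as a careful person would: the job done as asked, in the order asked, and still so for the second after the job is handed in, with the robot touching nothing.
It also fails if it takes over 32 s, if anything falls off the work surface, if the arm or the gripper's body presses on something with over 40 N, if the wrist force passes 120 N, or if a joint passes its speed limit or range.

## Working session

There is one attempt and no reset: what is moved stays moved. The work goes in short steps, Python scripts to look and compute and a tool call to move; the robot and the scene stay as the last step left them, time stands still between calls to the robot, and variables do not carry over. Pictures are saved under pics/ and viewed, at most 10 in all, crops included, and the job is handed in when it is done.

Besides the shell and the picture viewer there is one more tool, called after "Emit:" as name(argument=value, ...), one argument or row to a line, values as JSON. play_rows: Moves the arm, as the interface text tells. Its arguments: {"type":"object","properties":{"commands":{"type":"array","items":{"type":"object","properties":{"delta_pos":{"type":"array","items":{"type":"number"}},"twist":{"type":"number"},"claw":{"type":"number"}}}},"grip_force":{"type":"number"}},"required":["commands"]}

```bash
mkdir -p pics; cat > h.py <<'E'
import numpy as np, cv2
from bench import *
from scipy.spatial.transform import Rotation as R
def rot(a):
    a=np.array(a,float)
    return a if a.shape==(3,3) else R.from_euler('xyz',a).as_matrix()
def campose(p,s=None):
    if 'origin' in p: return rot(p['attitude']),np.array(p['origin'])
    T=np.array(p['tool_from_camera']); Rt=rot(s['eef_rot']); 
    return Rt@T[:3,:3], Rt@T[:3,3]+np.array(s['tcp_pos'])
def back(p,uv,z,s=None):
    C,o=campose(p,s)
    n=cv2.undistortPoints(np.array(uv,float).reshape(-1,1,2),np.array(p['camera_matrix']),np.array(p['distortion'])).reshape(-1,2)
    d=np.c_[n[:,0],-n[:,1],-np.ones(len(n))]@C.T
    return o+d*((z-o[2])/d[:,2])[:,None]
def proj(p,X,s=None):
    C,o=campose(p,s); c=(np.array(X,float).reshape(-1,3)-o)@C; c=c*[1,-1,-1]
    return cv2.projectPoints(c,np.zeros(3),np.zeros(3),np.array(p['camera_matrix']),np.array(p['distortion']))[0].reshape(-1,2)
E
python3 - <<'E'
from h import *
s=read_state(); print(s['t'],s['tcp_pos'],s['eef_rot'])
for n in('top','side'):
    p=capture(n); cv2.imwrite(f'pics/{n}0.png',p['color'])
    print(n,p.get('attitude'),p.get('origin'))
    for q in('fallen','neighbour','tray','third_pack','clay_pot','mug'):
        print(q,[(np.round(d['bbox']).astype(int).tolist(),round(d['confidence'],2)) for d in spot_in(p,q)[:4]],[(np.round(d['position']).astype(int).tolist(),round(d['confidence'],2)) for d in landmark_of(p,q)[:4]])
E
```

```text
0.0 [ 0.16928241 -0.54925929  0.40378613] [-3.13991508e+00 -3.26100097e-04  2.98819180e-01]
top [ 0.06408347  0.00641209 -1.59220893] [ 0.40378421 -0.00351353  1.43281145]
fallen [([169, 276, 196, 303], 0.74), ([229, 206, 270, 263], 0.6)] [([249, 238], 0.97)]
neighbour [([381, 218, 443, 287], 0.85), ([316, 220, 357, 281], 0.56)] [([408, 253], 0.8), ([335, 248], 0.72)]
tray [([220, 195, 374, 296], 0.62)] [([295, 246], 0.88)]
third_pack [([455, 264, 517, 326], 0.85)] [([482, 297], 0.98), ([336, 248], 0.54)]
clay_pot [([167, 276, 196, 303], 0.62)] [([188, 290], 0.65)]
mug [([153, 204, 196, 250], 0.85)] [([182, 225], 0.6)]
side [ 0.95255825  0.00881612 -0.05169744] [ 0.42203417 -1.53295094  1.16711486]
fallen [([301, 202, 347, 236], 0.66)] [([320, 216], 0.97)]
neighbour [([285, 280, 346, 332], 0.91), ([288, 247, 342, 266], 0.8)] [([318, 261], 0.95), ([314, 308], 0.71)]
tray [([272, 204, 355, 283], 0.96)] [([314, 250], 0.7), ([320, 216], 0.59)]
third_pack [([236, 334, 305, 387], 0.77)] [([271, 358], 0.6)]
clay_pot [([271, 180, 292, 208], 0.62), ([272, 201, 356, 285], 0.47)] [([283, 202], 0.64)]
mug [([315, 172, 343, 202], 0.72)] [([331, 198], 0.96)]
```

View pics/top0.png

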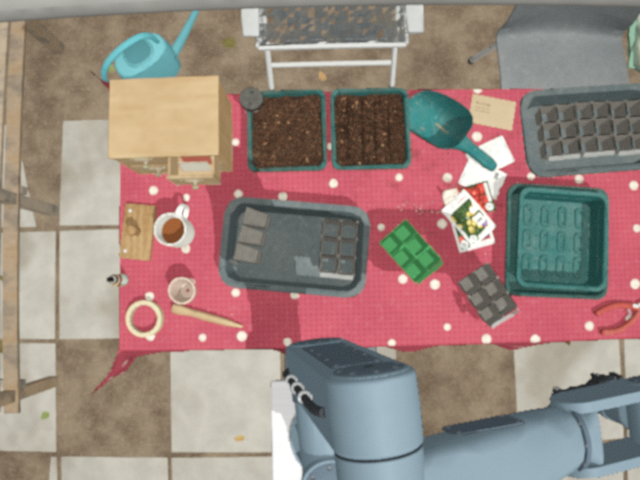

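View pics/side0.png

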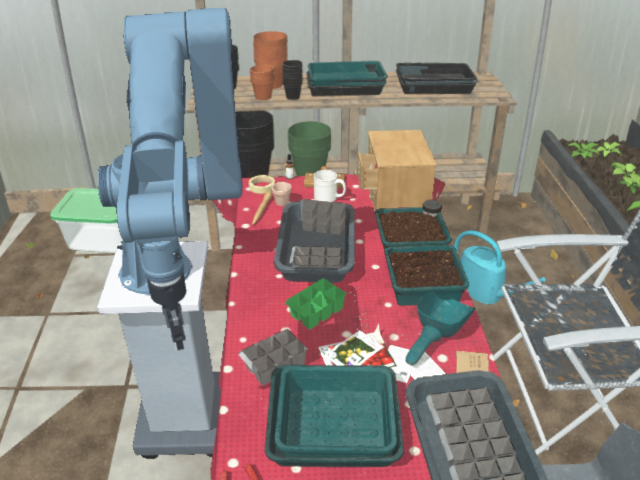

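Possible matches for "fallen" in the top picture are the pack on its side in the tray (249,235), the upright neighbour (338,248), the green look-alike (410,252) and third_pack (488,297). I choose (249,235): it is grey, at the tray's left end, and stands 94 mm high. The neighbour is the grey pack at (338,248). Next is a close crop and the metric estimates.

```bash
python3 - <<'E'
from h import *
p=capture('top'); c=p['color'][180:310,200:390]
cv2.imwrite('pics/crop0.png',cv2.resize(c,None,fx=4.2,fy=4.2,interpolation=cv2.INTER_CUBIC))
for n,uv,z in(('fallen',(249,238),.05),('neigh',(335,248),.036),('tray',(295,246),0)): print(n,back(p,[uv],z).round(3))
hsv=cv2.cvtColor(p['color'],cv2.COLOR_BGR2HSV)
m=((hsv[...,1]<110)&(hsv[...,2]<150)).astype(np.uint8)
mm=np.zeros_like(m); mm[185:305,205:380]=m[185:305,205:380]
mm=cv2.morphologyEx(mm,cv2.MORPH_OPEN,np.ones((5,5)))
cs=max(cv2.findContours(mm,0,2)[0],key=cv2.contourArea)
w=back(p,cs.reshape(-1,2),.06)[:,:2].astype(np.float32)
print(cv2.minAreaRect(w))
E
```

```text
fallen [[0.531 0.205 0.05 ]]
neigh [[ 0.5   -0.019  0.036]]
tray [[0.511 0.089 0.   ]]
((0.5055127143859863, 0.08735727518796921), (0.38561803102493286, 0.2404048889875412), 84.01847076416016)
```

View pics/crop0.png

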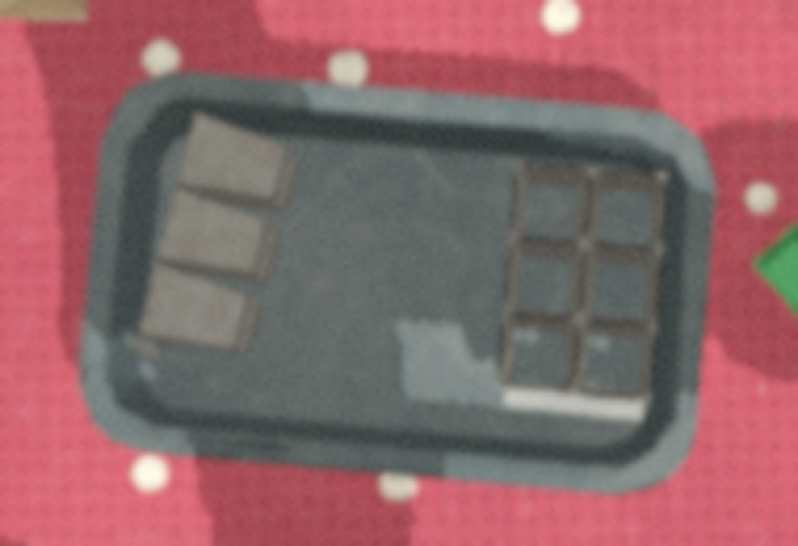

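The crop confirms it. The fallen pack's open lip runs from (195,112) to (140,335) in the crop and is turned a few degrees from the tray axis. The neighbour's corners are about (520,168), (665,176), (648,395) and (503,388).

```bash
python3 - <<'E'
from h import *
p=capture('top')
f=lambda l:np.array(l)/4.2+[200,180]
L=back(p,f([(195,112),(140,335)]),.095); N=back(p,f([(520,168),(665,176),(648,395),(503,388)]),.069)
print(L.round(3)); d=L[0]-L[1]; print('len',np.hypot(*d[:2]),'yaw',np.degrees(np.arctan2(d[1],d[0])))
print(N.round(3),N.mean(0).round(3)); d=N[0]-N[3]; print(np.degrees(np.arctan2(d[1],d[0])),np.linalg.norm(d))
y=np.radians(-6);ty=np.array([-np.sin(y),np.cos(y)]);tx=np.array([np.cos(y),np.sin(y)])
c=np.array([.5055,.0874])
for q in (*L,*N): print((q[:2]-c)@np.c_[tx,ty])
E
```

```text
[[0.607 0.204 0.095]
 [0.472 0.239 0.095]]
len 0.13876334909250201 yaw -14.48668583893809
[[ 0.571  0.009  0.069]
 [ 0.564 -0.08   0.069]
 [ 0.43  -0.067  0.069]
 [ 0.436  0.022  0.069]] [ 0.5   -0.029  0.069]
-5.601488765715224 0.13538071404137492
[0.08824016 0.12679014]
[-0.04900375  0.14726878]
[ 0.07346676 -0.07152619]
[ 0.07590208 -0.16062554]
[-0.05883006 -0.1609477 ]
[-0.06191068 -0.0724678 ]
```

Emit:
play_rows(
  commands=[
    {"delta_pos":[0.0266,-0.0293,0],"claw":100},
    {"delta_pos":[0.0266,-0.0293,0]},
    {"delta_pos":[0.0266,-0.0293,0]},
    {"delta_pos":[0.0266,-0.0293,0]},
    {"delta_pos":[0.0266,-0.0293,0]},
    {"delta_pos":[0.0266,-0.0293,0]},
    {"delta_pos":[0.0266,-0.0293,0]},
    {"delta_pos":[0.0266,-0.0293,0]},
    {"delta_pos":[0.0266,-0.0293,0]},
    {"delta_pos":[0.0266,-0.0293,0]},
    {"delta_pos":[0.0266,-0.0293,0]},
    {"delta_pos":[0.0266,-0.0293,0]},
    {"delta_pos":[0.0266,-0.0293,0]},
    {"delta_pos":[0.0266,-0.0293,0]},
    {"delta_pos":[0.0266,-0.0293,0]},
    {"delta_pos":[0.0266,-0.0293,0]},
    {"delta_pos":[0.0266,-0.0293,0]},
    {"delta_pos":[0.0266,-0.0293,0]},
    {"delta_pos":[0.0266,-0.0293,0]},
    {"delta_pos":[0.0266,-0.0293,0]},
  ],
)

```text
invalid input at $.commands[0]: expected keys delta_pos, twist, claw
```

Emit:
play_rows(
  commands=[
    {"delta_pos":[0.0266,-0.0293,0]},
    {"delta_pos":[0.0266,-0.0293,0]},
    {"delta_pos":[0.0266,-0.0293,0]},
    {"twist":-0.12},
    {"twist":-0.12},
    {"twist":-0.12},
    {"twist":-0.12},
    {"twist":-0.12},
    {"twist":-0.12},
    {"twist":-0.12},
    {"twist":-0.12},
    {"twist":-0.06},
    {"delta_pos":[0,0,0]},
  ],
)

```text
invalid input at $.commands[0]: expected keys delta_pos, twist, claw
```

```bash
python3 - <<'E'
from h import *
s=read_state(); p=capture('wrist'); cv2.imwrite('pics/w1.png',p['color']); np.save('w1.npy',dict(p=p,s=s),allow_pickle=True)
print(s['t'],s['tcp_pos'],s['eef_rot'],s['finger_gap'])
print(np.array(p['tool_from_camera']).round(3))
for q,z in(('fallen',.05),('neighbour',.036),('tray',0)):
  for d in landmark_of(p,q)[:2]: print(q,d['confidence'],d['position'],back(p,[d['position']],z,s).round(4))
E
```

```text
1.4 [ 0.16929288 -0.54953442  0.40470104] [ 3.14156147e+00 -1.18602563e-05  2.98820431e-01] 0.0851543926383707
[[-0.001  0.96   0.281  0.072]
 [ 1.     0.001  0.001 -0.001]
 [ 0.001  0.281 -0.96   0.03 ]
 [ 0.     0.     0.     1.   ]]
```

View pics/w1.png

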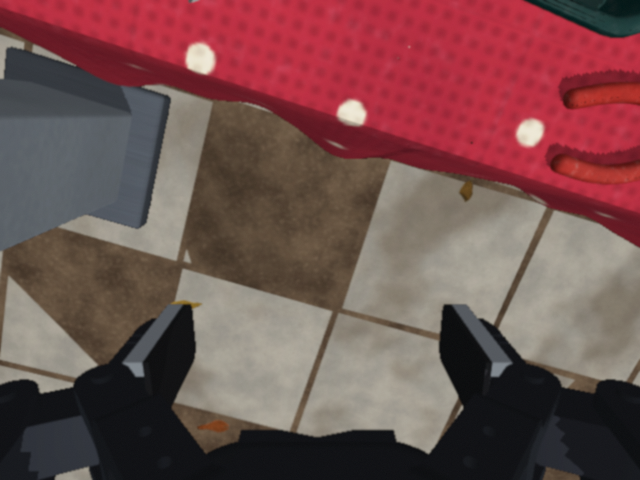

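The wrist picture shows only the start area, with the fingers at (160,350) and (480,350), because both moves were refused: every row needs all three keys. Resending.

Emit:
play_rows(
  commands=[
    {"delta_pos":[0.0266,-0.0293,0],"twist":0,"claw":100},
    {"delta_pos":[0.0266,-0.0293,0],"twist":0,"claw":100},
    {"delta_pos":[0.0266,-0.0293,0],"twist":0,"claw":100},
    {"delta_pos":[0.0266,-0.0293,0],"twist":0,"claw":100},
    {"delta_pos":[0.0266,-0.0293,0],"twist":0,"claw":100},
    {"delta_pos":[0.0266,-0.0293,0],"twist":0,"claw":100},
    {"delta_pos":[0.0266,-0.0293,0],"twist":0,"claw":100},
    {"delta_pos":[0.0266,-0.0293,0],"twist":0,"claw":100},
    {"delta_pos":[0.0266,-0.0293,0],"twist":0,"claw":100},
    {"delta_pos":[0.0266,-0.0293,0],"twist":0,"claw":100},
    {"delta_pos":[0.0266,-0.0293,0],"twist":0,"claw":100},
    {"delta_pos":[0.0266,-0.0293,0],"twist":0,"claw":100},
    {"delta_pos":[0.0266,-0.0293,0],"twist":0,"claw":100},
    {"delta_pos":[0.0266,-0.0293,0],"twist":0,"claw":100},
    {"delta_pos":[0.0266,-0.0293,0],"twist":0,"claw":100},
    {"delta_pos":[0.0266,-0.0293,0],"twist":0,"claw":100},
    {"delta_pos":[0.0266,-0.0293,0],"twist":0,"claw":100},
    {"delta_pos":[0.0266,-0.0293,0],"twist":0,"claw":100},
    {"delta_pos":[0.0266,-0.0293,0],"twist":0,"claw":100},
    {"delta_pos":[0.0266,-0.0293,0],"twist":0,"claw":100},
  ],
)

```text
t: 3.27
tcp_pos: [0.5056, 0.1694, 0.4048]
eef_rot: [3.141, -0.001, 0.299]
force: [0.7, -1.5, 0.7]
finger_gap: 0.0854
grip_force: 0.0
```

Emit:
play_rows(
  commands=[
    {"delta_pos":[0.0266,-0.0293,0],"twist":0,"claw":100},
    {"delta_pos":[0.0266,-0.0293,0],"twist":0,"claw":100},
    {"delta_pos":[0.0266,-0.0293,0],"twist":0,"claw":100},
    {"delta_pos":[0,0,0],"twist":-0.12,"claw":100},
    {"delta_pos":[0,0,0],"twist":-0.12,"claw":100},
    {"delta_pos":[0,0,0],"twist":-0.12,"claw":100},
    {"delta_pos":[0,0,0],"twist":-0.12,"claw":100},
    {"delta_pos":[0,0,0],"twist":-0.12,"claw":100},
    {"delta_pos":[0,0,0],"twist":-0.12,"claw":100},
    {"delta_pos":[0,0,0],"twist":-0.12,"claw":100},
    {"delta_pos":[0,0,0],"twist":-0.12,"claw":100},
    {"delta_pos":[0,0,0],"twist":-0.06,"claw":100},
    {"delta_pos":[0,0,0],"twist":0,"claw":100},
  ],
)

```text
t: 4.35
tcp_pos: [0.5556, 0.2746, 0.4046]
eef_rot: [-3.141, 0.0, 1.321]
force: [-0.1, 1.3, -0.1]
finger_gap: 0.0855
grip_force: 0.0
```

```bash
python3 - <<'E'
from h import *
s=read_state(); p=capture('wrist'); cv2.imwrite('pics/w2.png',p['color']); np.save('w2.npy',dict(p=p,s=s),allow_pickle=True)
print(s['t'],s['tcp_pos'],s['eef_rot'],s['finger_gap'])
for q,z in(('fallen',.05),('neighbour',.036),('tray',0)):
  for d in landmark_of(p,q)[:2]: print(q,d['confidence'],d['position'],back(p,[d['position']],z,s).round(4))
E
```

```text
4.35 [0.55560383 0.27460922 0.40462768] [-3.14149688e+00  8.00899172e-05  1.32089261e+00] 0.08551551886568765
fallen 0.56 [311.5, 297.8] [[0.5312 0.1998 0.05  ]]
tray 0.74 [313.3, 378.0] [[0.5036 0.0887 0.    ]]
```

View pics/w2.png

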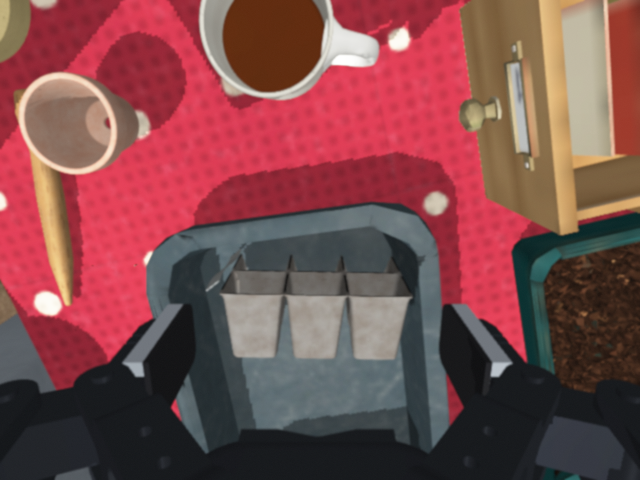

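The picture shows the fallen pack's open side facing the camera, with its top lip running (222,293)–(411,297). The mug at (265,40) and the pot at (85,120) are clear of it. Locating the lip at z ≈ 0.097.

```bash
python3 - <<'E'
from h import *
D=np.load('w2.npy',allow_pickle=True).item(); p,s=D['p'],D['s']
L=back(p,[(222,293),(411,297)],.097,s); d=L[1]-L[0]; print(L.round(4),np.linalg.norm(d),np.degrees(np.arctan2(d[1],d[0])))
y=s['eef_rot'][2]; X=np.array([np.cos(y),np.sin(y)]);Y=np.array([np.sin(y),-np.cos(y)])
for q in (*L,L.mean(0)): print('tool xy', (q[:2]-s['tcp_pos'][:2])@np.c_[X,Y])
# predicted fingertip pixels for tip heights
T=np.array(p['tool_from_camera'])
for z in(.160,.173):
  for yy in(-.0425,.0425):
    X3=np.array([s['tcp_pos'][0]+yy*Y[0],s['tcp_pos'][1]+yy*Y[1],s['tcp_pos'][2]-z]); print(z,proj(p,X3,s).round())
E
```

```text
[[0.4754 0.2407 0.097 ]
 [0.6076 0.2035 0.097 ]] 0.1372812920511901 -15.685112930006404
tool xy [-0.05273435 -0.06930568]
tool xy [-0.05600863  0.06793656]
tool xy [-0.05437149 -0.00068456]
0.16 [[196. 330.]]
0.16 [[440. 330.]]
0.173 [[206. 313.]]
0.173 [[430. 313.]]
```

Emit:
play_rows(
  commands=[
    {"delta_pos":[-0.0033,0,0.0271],"twist":0,"claw":100},
    {"delta_pos":[-0.0033,0,0.0271],"twist":0,"claw":100},
    {"delta_pos":[-0.0033,0,0.0271],"twist":0,"claw":100},
    {"delta_pos":[-0.0033,0,0.0271],"twist":0,"claw":100},
    {"delta_pos":[-0.0033,0,0.0271],"twist":0,"claw":100},
    {"delta_pos":[-0.0033,0,0.0271],"twist":0,"claw":100},
    {"delta_pos":[-0.008,0,0],"twist":0,"claw":100},
    {"delta_pos":[-0.008,0,0],"twist":0,"claw":100},
    {"delta_pos":[-0.008,0,0],"twist":0,"claw":100},
    {"delta_pos":[-0.007,0,-0.003],"twist":0,"claw":100},
    {"delta_pos":[-0.007,0,-0.003],"twist":0,"claw":100},
    {"delta_pos":[-0.007,0,-0.003],"twist":0,"claw":100},
  ],
)

```text
t: 5.55
tcp_pos: [0.5399, 0.2112, 0.2532]
eef_rot: [3.139, -0.001, 1.318]
force: [-0.5, -0.2, -0.1]
finger_gap: 0.0854
grip_force: 0.0
```

```bash
python3 - <<'E'
from h import *
s=read_state(); print(s['t'],s['tcp_pos'],s['force'])
p=capture('side'); a=cv2.resize(p['color'][185:305,255:375],None,fx=3.3,fy=3.3,interpolation=cv2.INTER_CUBIC)
w=capture('wrist'); b=cv2.resize(w['color'],(396,297)); b=cv2.copyMakeBorder(b,0,99,0,0,cv2.BORDER_CONSTANT)
cv2.imwrite('pics/c3.png',np.hstack([a,b]))
E
```

```text
5.55 [0.53993792 0.21116974 0.25324954] [-0.5446023  -0.15373262 -0.09559345]
```

View pics/c3.png

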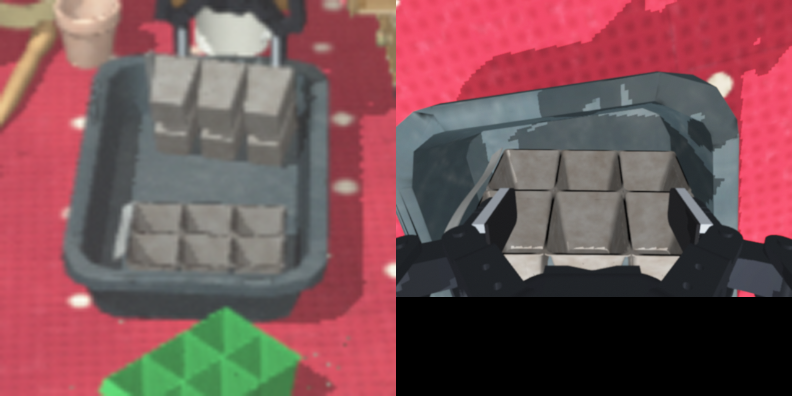

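The pack is tilting as intended: in the side crop its cell bottoms show below (200,140), and the fingers sit in the two outer cells. Pushing on through the balance point.

Emit:
play_rows(
  commands=[
    {"delta_pos":[-0.006,0,-0.002],"twist":0,"claw":100},
    {"delta_pos":[-0.006,0,-0.002],"twist":0,"claw":100},
    {"delta_pos":[-0.006,0,-0.0015],"twist":0,"claw":100},
    {"delta_pos":[-0.006,0,-0.0015],"twist":0,"claw":100},
    {"delta_pos":[-0.005,0,-0.001],"twist":0,"claw":100},
    {"delta_pos":[-0.005,0,-0.001],"twist":0,"claw":100},
    {"delta_pos":[-0.005,0,-0.001],"twist":0,"claw":100},
    {"delta_pos":[-0.005,0,-0.001],"twist":0,"claw":100},
    {"delta_pos":[-0.004,0,-0.001],"twist":0,"claw":100},
    {"delta_pos":[0,0,0],"twist":0,"claw":100},
    {"delta_pos":[0,0,0],"twist":0,"claw":100},
  ],
)

```text
t: 6.57
tcp_pos: [0.5275, 0.1652, 0.2632]
eef_rot: [3.141, -0.0, 1.318]
force: [-0.6, -0.4, -0.7]
finger_gap: 0.0856
grip_force: 0.0
```

```bash
python3 - <<'E'
from h import *
s=read_state(); print(s['t'],s['tcp_pos'],s['force'])
p=capture('side'); a=cv2.resize(p['color'][185:305,255:375],None,fx=3.3,fy=3.3,interpolation=cv2.INTER_CUBIC)
w=capture('wrist'); b=cv2.resize(w['color'],(396,297)); b=cv2.copyMakeBorder(b,0,99,0,0,cv2.BORDER_CONSTANT)
cv2.imwrite('pics/c4.png',np.hstack([a,b]))
E
```

```text
6.5667 [0.52751475 0.16515279 0.26317692] [-0.63133733 -0.39334613 -0.65800021]
```

View pics/c4.png

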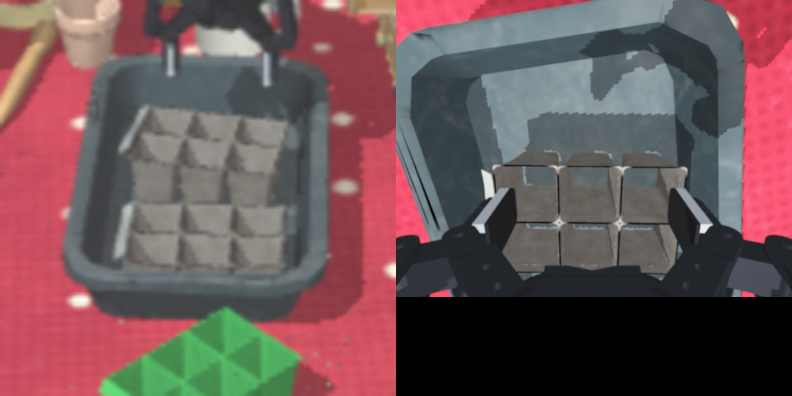

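The side crop shows the pack upright, mouths up, from about (130,110) to (285,200) and slightly turned. The tips are above it. In the wrist view its left lip edge runs (160,271)–(468,270) in full-image pixels. Working out the push numbers.

```bash
python3 - <<'E'
from h import *
s=read_state(); p=capture('wrist')
L=back(p,[(160,271),(468,270),(160,360),(468,358)],.069,s); d=L[1]-L[0]; print(L.round(4),np.linalg.norm(d),np.degrees(np.arctan2(d[1],d[0])))
y=np.radians(-6);B=np.c_[[np.cos(y),np.sin(y)],[-np.sin(y),np.cos(y)]];c=np.array([.5055,.0874])
for q in L: print('tray',((q[:2]-c)@B).round(4))
print('tcp tray',(np.array(s['tcp_pos'][:2])-c)@B)
for q in('fallen','neighbour','tray'):
  for d in landmark_of(p,q)[:2]: print(q,d['confidence'],((back(p,[d['position']],.036,s)[0,:2]-c)@B).round(4))
E
```

```text
[[0.4654 0.1905 0.069 ]
 [0.5909 0.1585 0.069 ]
 [0.4503 0.1502 0.069 ]
 [0.5845 0.1166 0.069 ]] 0.12958382811690977 -14.293495592905948
tray [-0.0507  0.0983]
tray [0.0775 0.0796]
tray [-0.0614  0.0567]
tray [0.0755 0.0373]
tcp tray [0.01371435 0.07992928]
fallen 0.72 [-0.0002  0.0401]
tray 0.9 [0.0055 0.0221]
```

Emit:
play_rows(
  commands=[
    {"delta_pos":[0.0125,0,0],"twist":0,"claw":100},
    {"delta_pos":[0.0125,0,0],"twist":0,"claw":100},
    {"delta_pos":[0.0125,0,0],"twist":0,"claw":100},
    {"delta_pos":[0.0125,0,0],"twist":0,"claw":100},
    {"delta_pos":[0,0,0],"twist":-0.074,"claw":100},
    {"delta_pos":[0,0,0],"twist":-0.074,"claw":100},
    {"delta_pos":[0,-0.007,0],"twist":0,"claw":100},
    {"delta_pos":[0,-0.007,0],"twist":0,"claw":100},
    {"delta_pos":[0,0,0.018],"twist":0,"claw":100},
    {"delta_pos":[0,0,0.018],"twist":0,"claw":100},
    {"delta_pos":[0,0,0.018],"twist":0,"claw":100},
    {"delta_pos":[0,0,0.018],"twist":0,"claw":100},
    {"delta_pos":[0,0,0],"twist":0,"claw":100},
  ],
)

```text
t: 7.95
tcp_pos: [0.5235, 0.2153, 0.1876]
eef_rot: [-3.135, 0.002, 1.465]
force: [-0.7, -0.8, 0.1]
finger_gap: 0.0854
grip_force: 0.0
```

Emit:
play_rows(
  commands=[
    {"delta_pos":[-0.006,0,0],"twist":0,"claw":100},
    {"delta_pos":[-0.006,0,0],"twist":0,"claw":100},
    {"delta_pos":[-0.005,0,0],"twist":0,"claw":100},
    {"delta_pos":[-0.005,0,0],"twist":0,"claw":100},
    {"delta_pos":[-0.005,0,0],"twist":0,"claw":100},
    {"delta_pos":[-0.005,0,0],"twist":0,"claw":100},
    {"delta_pos":[-0.005,0,0],"twist":0,"claw":100},
    {"delta_pos":[-0.005,0,0],"twist":0,"claw":100},
    {"delta_pos":[-0.005,0,0],"twist":0,"claw":100},
    {"delta_pos":[-0.005,0,0],"twist":0,"claw":100},
    {"delta_pos":[-0.005,0,0],"twist":0,"claw":100},
    {"delta_pos":[0,0,0],"twist":0,"claw":100},
  ],
)

```text
t: 8.95
tcp_pos: [0.52, 0.1577, 0.191]
eef_rot: [-3.141, 0.0, 1.466]
force: [-0.7, 0.3, -0.6]
finger_gap: 0.0854
grip_force: 0.0
```

```bash
python3 - <<'E'
from h import *
s=read_state(); print(s['t'],s['tcp_pos'],s['eef_rot'],s['force'])
p=capture('side'); a=cv2.resize(p['color'][185:305,255:375],None,fx=3.3,fy=3.3,interpolation=cv2.INTER_CUBIC)
w=capture('wrist'); b=cv2.resize(w['color'],(396,297)); b=cv2.copyMakeBorder(b,0,99,0,0,cv2.BORDER_CONSTANT)
cv2.imwrite('pics/c5.png',np.hstack([a,b]))
E
```

```text
8.95 [0.52002826 0.15766222 0.19099573] [-3.14131755e+00  3.40002259e-04  1.46616071e+00] [-0.70745567  0.34767698 -0.56903683]
```

View pics/c5.png

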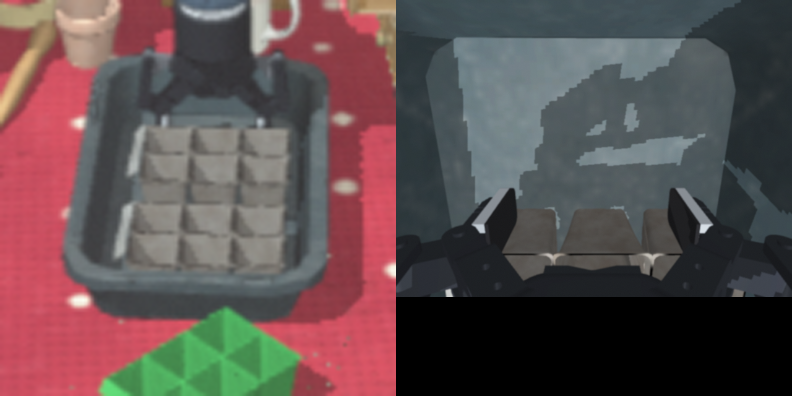

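The pack is square and upright, with its near lip at about row 155 of the side crop and a visible gap to the neighbour at rows 180–205. I'll push about 43 mm more, slowing at the end.

Emit:
play_rows(
  commands=[
    {"delta_pos":[-0.005,0,0],"twist":0,"claw":100},
    {"delta_pos":[-0.005,0,0],"twist":0,"claw":100},
    {"delta_pos":[-0.005,0,0],"twist":0,"claw":100},
    {"delta_pos":[-0.005,0,0],"twist":0,"claw":100},
    {"delta_pos":[-0.004,0,0],"twist":0,"claw":100},
    {"delta_pos":[-0.004,0,0],"twist":0,"claw":100},
    {"delta_pos":[-0.003,0,0],"twist":0,"claw":100},
    {"delta_pos":[-0.003,0,0],"twist":0,"claw":100},
    {"delta_pos":[-0.003,0,0],"twist":0,"claw":100},
    {"delta_pos":[-0.003,0,0],"twist":0,"claw":100},
    {"delta_pos":[-0.003,0,0],"twist":0,"claw":100},
    {"delta_pos":[0,0,0],"twist":0,"claw":100},
  ],
)

```text
t: 10.05
tcp_pos: [0.5156, 0.1153, 0.1911]
eef_rot: [-3.141, 0.0, 1.467]
force: [-0.2, -0.2, 0.2]
finger_gap: 0.0858
grip_force: 0.0
```

```bash
python3 - <<'E'
from h import *
s=read_state(); print(s['t'],s['tcp_pos'],s['eef_rot'],s['force'])
p=capture('side'); a=cv2.resize(p['color'][200:290,265:365],None,fx=5,fy=5,interpolation=cv2.INTER_CUBIC)
cv2.imwrite('pics/c6.png',a)
E
```

```text
10.05 [0.51558918 0.11530086 0.19106403] [-3.14148259e+00  2.30706622e-04  1.46654156e+00] [-0.1939667  -0.22151281  0.24151724]
```

View pics/c6.png

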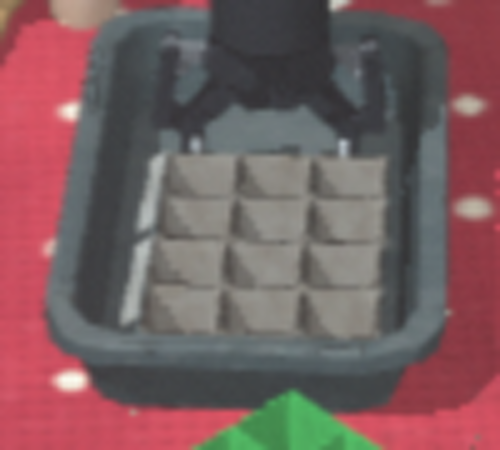

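The packs' lips now look in contact at row 240 of the crop, and both stand square. I'll give a slight final nudge to seat them, then back off and lift away.

Emit:
play_rows(
  commands=[
    {"delta_pos":[-0.0015,0,0],"twist":0,"claw":100},
    {"delta_pos":[-0.0015,0,0],"twist":0,"claw":100},
    {"delta_pos":[0,0,0],"twist":0,"claw":100},
    {"delta_pos":[0.005,0,0],"twist":0,"claw":100},
    {"delta_pos":[0.01,0,0],"twist":0,"claw":100},
    {"delta_pos":[0.02,0,0],"twist":0,"claw":100},
    {"delta_pos":[0,0,-0.025],"twist":0,"claw":100},
    {"delta_pos":[0,0,-0.04],"twist":0,"claw":100},
    {"delta_pos":[0,0,-0.04],"twist":0,"claw":100},
    {"delta_pos":[0,0,-0.04],"twist":0,"claw":100},
    {"delta_pos":[0,0,-0.04],"twist":0,"claw":100},
    {"delta_pos":[0,0,-0.02],"twist":0,"claw":100},
    {"delta_pos":[-0.04,0,0],"twist":0,"claw":100},
    {"delta_pos":[-0.04,0,0],"twist":0,"claw":100},
    {"delta_pos":[0,0,0],"twist":0,"claw":100},
  ],
)

```text
t: 11.35
tcp_pos: [0.5105, 0.0644, 0.3969]
eef_rot: [3.14, 0.003, 1.464]
force: [-1.0, 1.0, 0.5]
finger_gap: 0.0853
grip_force: 0.0
```

```bash
python3 - <<'E'
from h import *
s=read_state(); print(s['t'],s['tcp_pos'],s['force'])
p=capture('wrist'); cv2.imwrite('pics/w7.png',p['color']); np.save('w7.npy',dict(p=p,s=s),allow_pickle=True)
E
```

```text
11.35 [0.51054161 0.06439128 0.39687448] [-0.99172911  1.0266594   0.52469615]
```

View pics/w7.png

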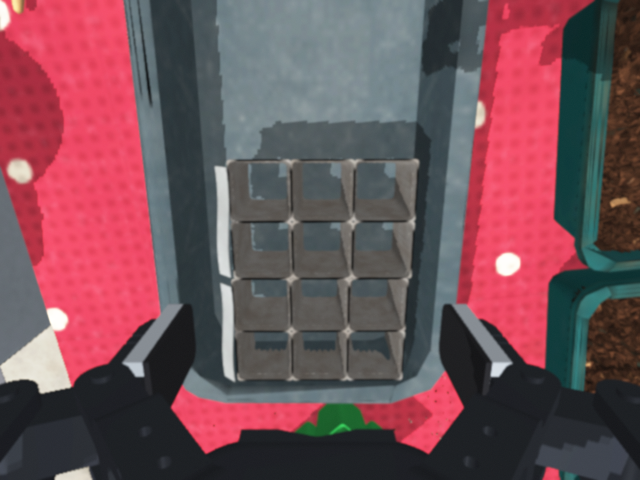

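Both packs stand upright with their lips meeting along row 278, in line and square to the tray. Free floor is visible above row 160 of the picture, and the hand is clear. Handing in.

```bash
python3 -c "
from bench import close_job
print(close_job())"
```

```text
the job is handed in; nothing more can be done
None
```

The fallen pack stands on its base again, pushed square against the neighbour with space for a third pack in the tray; the hand is clear and the job was handed in at about 11.4 s, with no verdict shown and the tray's final position not re-measured.

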